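Press the enclosure lid home and close its shipping carton

TASK

The white lid of the enclosure in the carton is standing proud: press it down, firmly but without forcing it, until it is fully home at both ends. Then close the carton: fold the plain flap down flat first, then the red-striped flap flat over it. Leave the other things on the bench where they are.

Things in the scene. Friction and masses are not known exactly. Their poses are not given: they have to be found in the camera images.
- carton: Open low brown carton, fixed, 128 (its x) x 198 (its y) mm outside, walls 4 mm, rim 70 mm above the bench. Origin: centre of its underside, z up. A grey enclosure 90 x 160 mm (long side along y), its wall top 50 mm above the bench, sits in the middle. Two flaps, 194 mm long, are hinged on the long sides (-x and +x).
- lid: White lid, 90 (x) x 160 (y) mm, 5 mm thick, in the enclosure's mouth; the orange plug under it (76 x 146 x 16 mm) shows while it is proud. Origin: middle of the plug's underside, 21 mm below the lid's top. A stiff catch under each end takes about 8 N to push down and stays down. Each end starts 4 to 10 mm proud; home: flange on the enclosure wall, top 55 mm above the bench. Cracks above 60 N.
- lid_end_a (a point): Point on the lid's top over the catch at its +y end, 58 mm from the lid's middle; home when 55 mm above the bench.
- lid_end_b (a point): Point on the lid's top over the catch at its -y end, 58 mm from the lid's middle; home when 55 mm above the bench.
- flap_plain (a joint): Angle of the plain brown flap, hinged on the carton's -x side: 0 = closed, lying flat inwards over the carton; 1.57 = upright; more = leaning outwards. It measures 62 mm from hinge to free edge, is 4 mm thick, and stays at whatever angle it is left (stiff crease, about 0.05 N m).
- flap_plain_hinge (a point): Middle of the plain flap's hinge line, at mid-thickness of the flap, 72 mm above the bench; the line runs along the carton's y.
- flap_plain_edge (a point): Middle of the plain flap's free edge, 62 mm from its hinge.
- flap_striped (a joint): Angle of the flap with a red stripe along its free edge, hinged on the carton's +x side: 0 = closed, lying flat inwards and just over the plain flap; 1.57 = upright; more = leaning outwards. 85 mm from hinge to free edge, 4 mm thick, stays where it is left.
- flap_striped_hinge (a point): Middle of the striped flap's hinge line, at mid-thickness of the flap, 76.5 mm above the bench; the line runs along the carton's y.
- flap_striped_edge (a point): Middle of the striped flap's free edge, 85 mm from its hinge.
- socket_1: Bystander: white lamp socket standing beside the carton's +y end, 52 mm diameter, 63 mm tall, origin at its foot.
- socket_2: Bystander: the same, beside the carton's -y end.
- screwdriver: Bystander: orange-handled screwdriver, 190 mm long, lying on the robot's side of the carton.
- bin_loose: Bystander: loose yellow bin 140 x 100 x 70 mm, origin under its centre.
- reel: Bystander: black empty reel 130 mm diameter, 60 mm tall, origin under its centre.
- dispenser: Bystander: clear bottle with a blue cap, 64 mm diameter, 140 mm tall, origin under its centre.
- drill: Bystander: orange cordless drill lying on its side, about 170 x 185 x 55 mm.
Not all that is in view belongs to the job. What is meant by the lid is not yellow, and is the larger of those in its own colour. Leave any purple look-alike of the carton alone.

How it is judged:
By the outcome, as a careful person would: the job done as asked, in the order asked, and still so for the second after the job is handed in, with the robot touching nothing.
It also fails if it takes over 58 s, if anything falls off the work surface, if the arm or the gripper's body presses on something with over 40 N, if the wrist force passes 120 N, or if a joint passes its speed limit or range.

ROBOT

A 6-joint arm with a two-finger parallel gripper is mounted at the origin on the work surface. World frame = base frame: x ahead of the robot, y to its left, z up, the work surface at z = 0. Lengths are in mm, angles in rad, forces in N, time in s.
With the tool pointing down it reaches from about 275 to 1000 mm from the base axis. Payload 8.4 kg.
Tool frame: the origin (TCP) lies between the finger pads; the fingertips stand 17 mm ahead of it and the grasp point (between the pads) lies 2 mm behind it; z points along the fingers, y is the line along which they close (so a half turn about z gives the same grasp; the last joint's range is limited). The gripper opens to 85 mm and grips with 20 to 120 N. Pads are 22 mm wide; open, the fingers measure 114 mm over their backs; the gripper's body (76 mm by 85 mm) begins 54 mm behind the grasp point. The pads swing forward as they close: fully open they stand 13 mm farther back than shut.
Start: joints at [-1.326, 0.353, 1.633, -0, 1.155, -0.002], TCP at [152.687, -606.065, 213.781] pointing down, gripper open.
Joint ranges: [-2.63, 2.63], [-0.92, 2.1], [0.06, 2.66], [-1.3, 4.44], [0, 2.69], [-3.02, 3.02]. Speed limits (rad/s): [2.22, 2.22, 2.79, 3.14, 3.14, 3.14].

INTERFACE

Orientations are given as [roll, pitch, yaw] about the fixed x, y, z axes, in that order (R = Rz(yaw) Ry(pitch) Rx(roll)).
In Python, from rig import sense, grab_frame, sign_off gives the robot as it stands. The module is installed in compiled form; this text tells all that it offers.
- The arm moves only by the tool send_rows, never from a script. Its argument "moves" is a list that holds one entry, the list of rows, each a list of 7 numbers: the shift along the world's x, y, z in m, then the turn, a rotation vector about the world's x, y, z in rad, then the opening, from -1 (shut) to 1 (fully open). In form: [[[dx, dy, dz, rx, ry, rz, jaw], ...]]. A call has 1 to 10 rows; each row shifts and turns the commanded pose from where the row before left it; what a row does not reach is not made up. A row lasts 1/10 s, in which the tool goes at most 50 mm and 8.59 degrees, less where a joint would pass 70% of its speed; a pose out of reach is approached as far as the arm can. A call with a gripper value outside its range is refused whole. The fingers move at their own pace and stop on an object; "grip_force" is the grip in N (left out, the last holds). Time passes only in rows, so rows that do not move let the fingers close. It gives the time, the measured TCP pose, the force, the opening and the grip force at its end, in the units of the state.
- sense(): the state, without advancing time (a new reading comes with each control period).
- grab_frame(name): name is "scene" or "top"; returns a dict with "img" (480x640x3 uint8, red, green, blue), "mtx" (3x3 intrinsics, pixels), "rvec" (rotation vector, rad) and "tvec" (3), from world to camera coordinates, as OpenCV has them. Camera axes: x right, y down, z forward; pixel columns grow to the right and rows downward; lengths in mm; the calibration is good to about 2 mm. A picture is of the moment at which its call begins. There is no depth.
- sign_off(): hands the job in; it is judged then, once.
The state is a dict: "clock": time; "qpos": joint angles; "qvel": joint speeds; "joint_efforts": joint torques, N m; "eef_pos": TCP position; "tcp_rot": TCP orientation; "contact_force": force on the tool from outside, world axes, zero at the start; "wrist_torque": the same for the moment, N m; "opening": opening from 0.0 (shut) to 1.0 (fully open); "grasp_force": force on a finger pad.
Only numpy, scipy, OpenCV 4.12 (cv2) and the standard library are available. Lean on these libraries where they do the work, as an engineer would, in place of code of your own. Each camera call takes 0.05 s, during which the arm holds its last target. There are 200 camera calls.

## Working session

There is one attempt and no reset: what is moved stays moved. The work goes in short steps, Python scripts to look and compute and a tool call to move; the robot and the scene stay as the last step left them, time stands still between calls to the robot, and variables do not carry over. Pictures are saved under pics/ and viewed, at most 13 in all, crops included, and the job is handed in when it is done.

Besides the shell and the picture viewer there is one more tool, called after ">>>" as name([rows], argument=value, ...), one row to a line, values as JSON. send_rows: Moves the arm, as the interface text tells. Its arguments: {"type":"object","properties":{"moves":{"type":"array"},"grip_force":{"type":"number"}},"required":["moves"]}

```bash
mkdir -p pics; cat > h.py <<'E'
import numpy as np, cv2
from rig import sense, grab_frame, sign_off
def proj(f,P):
    return cv2.projectPoints(np.array(P,float).reshape(-1,3),np.array(f["rvec"],float),np.array(f["tvec"],float),np.array(f["mtx"],float),None)[0].reshape(-1,2)
def ray(f,uv,z):
    R=cv2.Rodrigues(np.array(f["rvec"],float))[0];C=-R.T@np.array(f["tvec"],float).reshape(3)
    d=R.T@np.linalg.inv(np.array(f["mtx"],float))@np.array([uv[0],uv[1],1.]);return C+d*(z-C[2])/d[2]
def cam(f):
    R=cv2.Rodrigues(np.array(f["rvec"],float))[0];return -R.T@np.array(f["tvec"],float).reshape(3)
def save(n,im): cv2.imwrite("pics/"+n+".png",cv2.cvtColor(im,cv2.COLOR_RGB2BGR))
E
python3 - <<'E'
from h import *
for n in("top","scene"):
    f=grab_frame(n);save(n+"0",f["img"]);np.save(n+"0.npy",f,allow_pickle=True);print(n,cam(f),f["mtx"])
print(sense())
E
```

```text
top [ 244.13320054    8.31390048 1721.90973112] [[614.11116865   0.         310.25526062]
 [  0.         614.11116865 247.21347806]
 [  0.           0.           1.        ]]
scene [1264.54843107 -462.57964123 1105.66323549] [[474.10120951   0.         320.37505541]
 [  0.         474.10120951 239.73924682]
 [  0.           0.           1.        ]]
{'clock': 0.1, 'qpos': array([-1.32638983e+00,  3.53601346e-01,  1.63406178e+00, -5.38508236e-06,
        1.15522456e+00, -2.41795656e-03]), 'qvel': array([ 0.00110026, -0.00090355, -0.00219589,  0.0007624 , -0.0016758 ,
        0.00088491]), 'joint_efforts': array([-4.70480536e-04, -6.06360912e+01, -3.42820215e+01, -7.31413820e-05,
        3.91290116e-03,  2.81984637e-05]), 'eef_pos': array([ 152.57948578, -605.61395673,  213.12189056]), 'tcp_rot': array([-3.14029761e+00,  1.79255757e-06,  2.46826629e-01]), 'contact_force': array([-0.57854929,  0.02249995,  0.22110316]), 'wrist_torque': array([-0.00386445,  0.00771753, -0.05453536]), 'grasp_force': 0.0, 'opening': 0.9980520237850091}
```

View pics/top0.png

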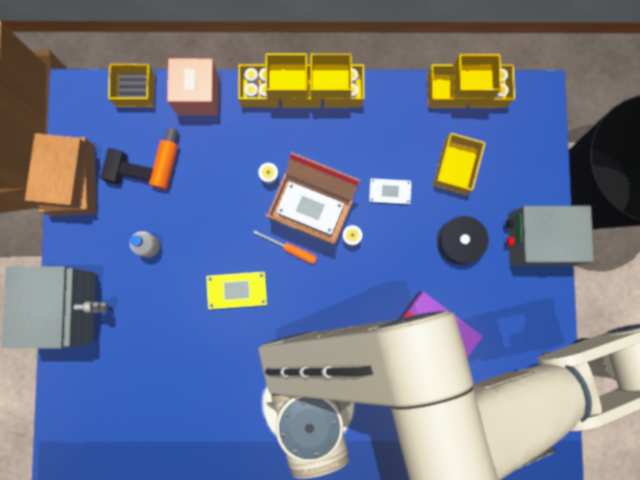

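View pics/scene0.png

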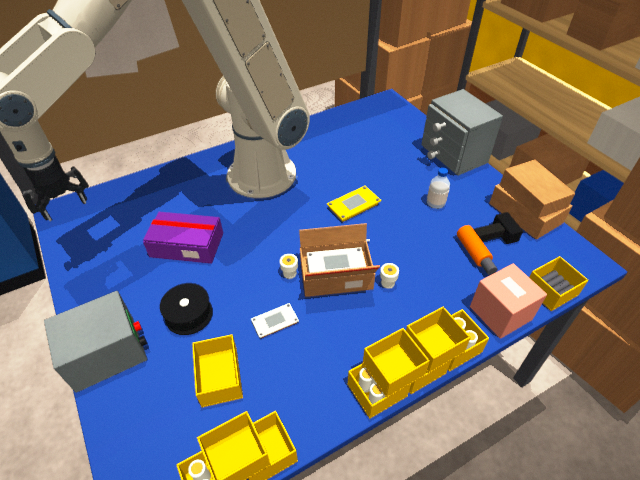

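The top view shows three lid-like plates: yellow at (237,290), small white at (390,190), and the larger white one at (310,205) inside the brown carton. The purple carton at (440,320) is the look-alike. The lid meant is the white one at (310,205), the larger of the two white plates. I'll confirm it in an enlarged crop.

```bash
python3 - <<'E'
from h import *
t=np.load("top0.npy",allow_pickle=True).item();s=np.load("scene0.npy",allow_pickle=True).item()
a=cv2.resize(t["img"][140:260,250:420],None,fx=4.5,fy=4.5,interpolation=cv2.INTER_CUBIC)[:, :765]
b=cv2.resize(s["img"][215:305,270:410],None,fx=5.5,fy=5.5,interpolation=cv2.INTER_CUBIC)
save("ct",a);save("cs",b)
# axes
print(proj(t,[[500,0,70],[600,0,70],[500,100,70]]),proj(s,[[500,0,70],[600,0,70],[500,100,70]]))
# lid white blob, stripe blob
h=cv2.cvtColor(t["img"],cv2.COLOR_RGB2HSV)
w=((h[...,1]<60)&(h[...,2]>150)).astype(np.uint8)
n,l,st,c=cv2.connectedComponentsWithStats(w)
for i in range(1,n):
    if 100<st[i,4]<5000 and 230<c[i][0]<430 and 140<c[i][1]<260: print("white",st[i],c[i],cv2.minAreaRect(np.argwhere(l==i)[:,::-1].astype(np.float32)))
E
```

```text
[[308.0582245  217.17598936]
 [308.04188511 181.01108683]
 [271.25812993 217.15783286]] [[332.57515876 252.35369197]
 [351.02112776 276.10805212]
 [361.74702091 239.48958821]]
white [259 163  19  19 179] [268.15642458 172.46927374] ((268.0, 172.0), (18.0, 18.0), 90.0)
white [370 179  41  25 947] [389.86589229 190.87856389] ((389.8466796875, 190.91299438476562), (40.680538177490234, 23.388681411743164), 3.012787342071533)
white [ 277  182   67   53 2115] [310.08888889 207.53853428] ((310.0344543457031, 207.4137725830078), (60.536678314208984, 35.28211212158203), 21.801406860351562)
white [342 226  20  20 189] [351.46031746 235.41798942] ((351.5, 235.5), (19.0, 19.0), 90.0)
```

View pics/ct.png

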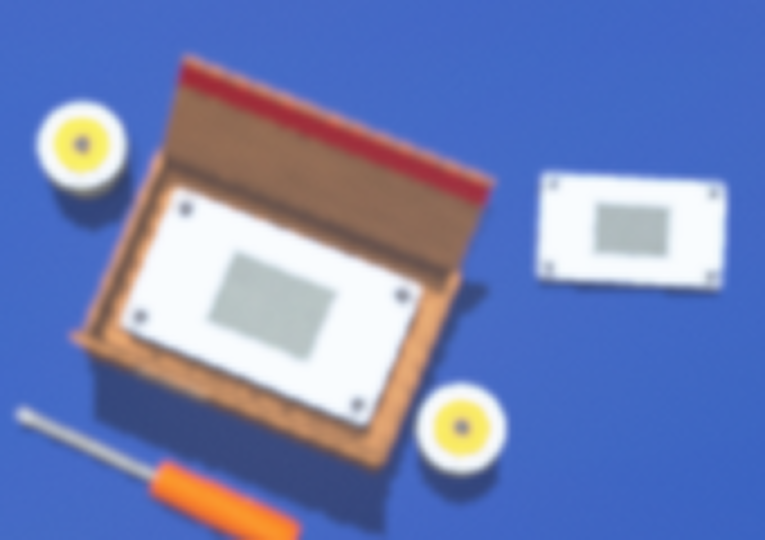

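View pics/cs.png

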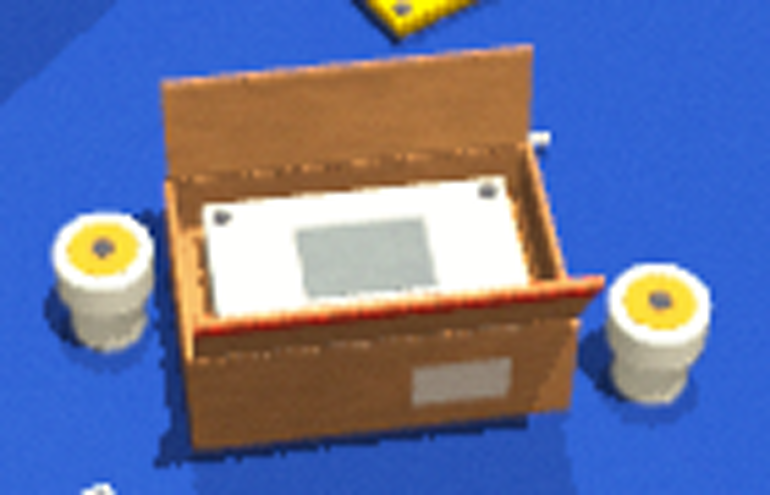

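The crop shows the large white lid with its orange plug hidden, at crop (270,300), inside the brown carton. The loose plate at crop (630,230) is smaller. The plain flap on the robot's side is near upright, and the striped flap leans outward. Next I'll measure the carton pose and flap angles.

```bash
python3 - <<'E'
from h import *
from scipy.optimize import least_squares
t=np.load("top0.npy",allow_pickle=True).item();s=np.load("scene0.npy",allow_pickle=True).item()
r=((310.03,207.41),(60.5,35.3),21.8)
P=np.array([ray(t,p,62) for p in cv2.boxPoints(r)]);c=P.mean(0);print("lid",P.round(),c.round(1))
e=[np.linalg.norm(P[i]-P[(i+1)%4]) for i in range(4)];print(np.round(e,1))
L=P[1]-P[0] if e[0]>e[1] else P[2]-P[1]; L*=np.sign(L[1]);ps=np.arctan2(-L[0],L[1]);print("yaw",ps)
def W(x,y,z,c=c,ps=ps): return [c[0]+x*np.cos(ps)-y*np.sin(ps),c[1]+x*np.sin(ps)+y*np.cos(ps),z]
for (cx,cy) in((64,99),(64,-99),(-64,99),(-64,-99)): q=proj(t,W(cx,cy,70))[0];print("rim ct",(q-[250,140])*4.5, "cs",(proj(s,W(cx,cy,70))[0]-[270,215])*5.5)
for nm,sg,Lf,hz in(("plain",-1,62,72),("striped",1,85,76.5)):
  for th in np.arange(1.2,2.8,.15):
    x=sg*(64-Lf*np.cos(th));z=hz+Lf*np.sin(th)
    print(nm,round(th,2),*[((proj(f,W(x,y,z))[0]-o)*k).round().astype(int) for f,o,k in((t,[250,140],4.5),(s,[270,215],5.5)) for y in(97,-97)])
E
```

```text
lid [[ 514.   89.   62.]
 [ 605.   54.   62.]
 [ 543. -100.   62.]
 [ 452.  -64.   62.]] [528.4  -5.4  62. ]
[ 97.8 166.3  97.5 165.3]
yaw -0.3852187110110603
rim ct [158.79968719 144.15492661] cs [576.89717144 321.01552305]
rim ct [461.0328445  264.93157032] cs [186.17004249 364.47168046]
rim ct [ 78.47824139 336.84220376] cs [527.35410463 135.03289426]
rim ct [382.74104809 459.26947957] cs [160.21941892 173.65364142]
plain 1.2 [ 90 287] [399 411] [539  89] [164 128]
plain 1.35 [ 84 300] [393 424] [536  73] [162 112]
plain 1.5 [ 78 314] [388 439] [533  59] [160  97]
plain 1.65 [ 72 329] [382 453] [529  46] [158  84]
plain 1.8 [ 66 343] [376 468] [526  35] [156  73]
plain 1.95 [ 60 358] [370 483] [522  27] [155  64]
plain 2.1 [ 55 372] [364 497] [518  21] [153  58]
plain 2.25 [ 51 386] [359 510] [515  18] [152  55]
plain 2.4 [ 47 398] [354 522] [512  18] [152  54]
plain 2.55 [ 44 408] [350 532] [509  20] [151  56]
plain 2.7 [ 42 417] [347 540] [507  24] [151  61]
striped 1.2 [137 160] [450 285] [573 163] [177 205]
striped 1.35 [145 140] [458 265] [579 177] [179 219]
striped 1.5 [153 119] [466 244] [584 194] [182 237]
striped 1.65 [161  99] [474 224] [590 214] [185 257]
striped 1.8 [170  80] [482 205] [595 236] [188 280]
striped 1.95 [178  63] [489 187] [600 261] [191 306]
striped 2.1 [186  47] [496 171] [604 287] [194 332]
striped 2.25 [193  34] [501 157] [608 314] [197 360]
striped 2.4 [199  24] [506 146] [611 341] [200 387]
striped 2.55 [204  16] [509 138] [612 367] [203 414]
striped 2.7 [208  12] [511 132] [613 392] [205 439]
```

>>> send_rows([
  [[0.02,0.033,0,0,0,-0.032,-1],[0.02,0.033,0,0,0,-0.032,-1],[0.02,0.033,0,0,0,-0.032,-1],[0.02,0.033,0,0,0,-0.032,-1],[0.02,0.033,0,0,0,-0.032,-1],[0.02,0.033,0,0,0,-0.032,-1],[0.02,0.033,0,0,0,-0.032,-1],[0.02,0.033,0,0,0,-0.032,-1],[0.02,0.033,0,0,0,-0.032,-1],[0.02,0.033,0,0,0,-0.032,-1]],
])

```text
clock: 1.1
eef_pos: [353.1, -274.5, 213.7]
tcp_rot: [-3.141, 0.0, -0.075]
contact_force: [0.5, 0.1, -0.5]
opening: 0.001
grasp_force: 0.0
```

>>> send_rows([
  [[0.02,0.033,0,0,0,-0.032,-1],[0.02,0.033,0,0,0,-0.032,-1],[0.02,0.033,0,0,0,-0.032,-1],[0.02,0.033,0,0,0,-0.032,-1],[0.02,0.033,0,0,0,-0.032,-1],[0.02,0.033,0,0,0,-0.032,-1],[0.02,0.033,0,0,0,-0.032,-1],[0.02,0.033,0,0,0,-0.032,-1],[0.02,0.033,0,0,0,-0.032,-1],[0,0,0,0,0,0,-1]],
])

```text
clock: 2.1
eef_pos: [534.7, 24.3, 213.6]
tcp_rot: [-3.14, -0.001, -0.359]
contact_force: [-0.3, -0.8, -0.3]
opening: -0.0
grasp_force: 0.0
```

>>> send_rows([
  [[0.0155,0.024,0,0,0,-0.026,-1],[0,0,-0.03,0,0,0,-1],[0,0,-0.03,0,0,0,-1],[0,0,-0.03,0,0,0,-1],[0,0,-0.02,0,0,0,-1],[0,0,-0.01,0,0,0,-1],[0,0,-0.004,0,0,0,-1],[0,0,-0.002,0,0,0,-1],[0,0,-0.002,0,0,0,-1],[0,0,0,0,0,0,-1]],
])

```text
clock: 3.1
eef_pos: [548.6, 44.9, 86.4]
tcp_rot: [-3.141, -0.001, -0.387]
contact_force: [-0.2, 0.3, -0.1]
opening: 0.003
grasp_force: 0.0
```

>>> send_rows([
  [[0.001,0.003,-0.002,0,0,0,-1],[0,0,-0.001,0,0,0,-1],[0,0,-0.001,0,0,0,-1],[0,0,-0.001,0,0,0,-1],[0,0,0,0,0,0,-1]],
])

```text
clock: 3.6
eef_pos: [549.1, 47.9, 80.6]
tcp_rot: [3.141, 0.0, -0.387]
contact_force: [0.2, -0.5, -0.1]
opening: -0.003
grasp_force: 0.0
```

>>> send_rows([
  [[0,0,-0.001,0,0,0,-1],[0,0,-0.001,0,0,0,-1],[0,0,0,0,0,0,-1]],
])

```text
clock: 3.9
eef_pos: [549.0, 47.9, 78.6]
tcp_rot: [3.141, 0.0, -0.387]
contact_force: [-0.0, -0.4, -0.1]
opening: -0.002
grasp_force: 0.0
```

Tip is at about 61.6 mm with no contact yet.

>>> send_rows([
  [[0,0,-0.001,0,0,0,-1],[0,0,-0.001,0,0,0,-1],[0,0,0,0,0,0,-1]],
])

```text
clock: 4.2
eef_pos: [549.1, 47.9, 76.6]
tcp_rot: [3.141, 0.0, -0.387]
contact_force: [0.3, 0.3, -0.8]
opening: -0.001
grasp_force: 0.0
```

>>> send_rows([
  [[0,0,-0.001,0,0,0,-1],[0,0,0,0,0,0,-1]],
])

```text
clock: 4.4
eef_pos: [549.1, 47.9, 75.7]
tcp_rot: [3.142, 0.0, -0.387]
contact_force: [1.0, -0.2, 0.4]
opening: 0.002
grasp_force: 0.0
```

>>> send_rows([
  [[0,0,-0.001,0,0,0,-1],[0,0,0,0,0,0,-1]],
])

```text
clock: 4.6
eef_pos: [549.1, 47.9, 74.7]
tcp_rot: [3.142, 0.0, -0.387]
contact_force: [-0.1, -0.2, 0.0]
opening: -0.0
grasp_force: 0.0
```

>>> send_rows([
  [[0,0,-0.001,0,0,0,-1],[0,0,0,0,0,0,-1]],
])

```text
clock: 4.8
eef_pos: [549.1, 47.9, 73.6]
tcp_rot: [3.141, 0.0, -0.387]
contact_force: [0.4, 1.0, -0.2]
opening: -0.004
grasp_force: 0.0
```

>>> send_rows([
  [[0,0,-0.001,0,0,0,-1],[0,0,0,0,0,0,-1]],
])

```text
clock: 5.0
eef_pos: [549.1, 47.9, 72.7]
tcp_rot: [3.141, 0.0, -0.387]
contact_force: [-0.1, 0.2, -0.7]
opening: 0.001
grasp_force: 0.0
```

>>> send_rows([
  [[0,0,-0.001,0,0,0,-1],[0,0,0,0,0,0,-1]],
])

```text
clock: 5.2
eef_pos: [549.1, 47.9, 71.7]
tcp_rot: [3.142, 0.0, -0.387]
contact_force: [0.2, 0.1, -0.5]
opening: 0.0
grasp_force: 0.0
```

>>> send_rows([
  [[0,0,-0.001,0,0,0,-1],[0,0,0,0,0,0,-1]],
])

```text
clock: 5.4
eef_pos: [549.1, 47.9, 70.7]
tcp_rot: [3.142, 0.0, -0.387]
contact_force: [-0.9, -0.4, -0.2]
opening: -0.001
grasp_force: 0.0
```

```bash
python3 - <<'E'
from h import *
s=grab_frame("scene");t=grab_frame("top")
b=cv2.resize(s["img"][195:305,260:410],None,fx=5,fy=5,interpolation=cv2.INTER_CUBIC);save("p1",b)
p=sense()["eef_pos"];print(((proj(s,p+[0,0,-17])-[260,195])*5))
E
```

```text
[[477.71572419 329.55389977]]
```

View pics/p1.png

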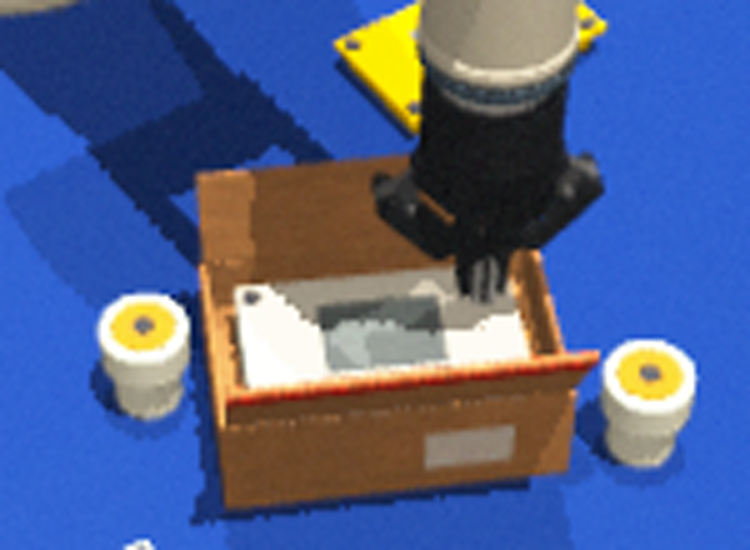

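The picture shows the shut fingertips at crop (485,300), still above the lid: they reach less far than 17 mm. I'll continue down.

>>> send_rows([
  [[0,0,-0.001,0,0,0,-1],[0,0,-0.001,0,0,0,-1],[0,0,0,0,0,0,-1]],
])

```text
clock: 5.8
eef_pos: [549.1, 47.9, 68.6]
tcp_rot: [3.141, 0.0, -0.387]
contact_force: [-0.7, 0.1, 0.6]
opening: -0.003
grasp_force: 0.0
```

>>> send_rows([
  [[0,0,-0.001,0,0,0,-1],[0,0,-0.001,0,0,0,-1],[0,0,0,0,0,0,-1]],
])

```text
clock: 6.1
eef_pos: [549.1, 47.9, 66.6]
tcp_rot: [3.141, 0.0, -0.387]
contact_force: [-0.0, 0.2, 0.2]
opening: -0.002
grasp_force: 0.0
```

>>> send_rows([
  [[0,0,-0.001,0,0,0,-1],[0,0,0,0,0,0,-1]],
])

```text
clock: 6.3
eef_pos: [549.1, 47.9, 65.7]
tcp_rot: [3.142, 0.0, -0.387]
contact_force: [0.4, -0.5, 0.2]
opening: -0.002
grasp_force: 0.0
```

>>> send_rows([
  [[0,0,-0.001,0,0,0,-1],[0,0,-0.001,0,0,0,-1],[0,0,0,0,0,0,-1]],
])

```text
clock: 6.6
eef_pos: [549.1, 47.9, 63.6]
tcp_rot: [3.141, 0.0, -0.387]
contact_force: [-0.7, -0.4, -0.4]
opening: 0.002
grasp_force: 0.0
```

>>> send_rows([
  [[0,0,-0.001,0,0,0,-1],[0,0,0,0,0,0,-1]],
])

```text
clock: 6.8
eef_pos: [549.1, 47.9, 62.7]
tcp_rot: [3.142, 0.0, -0.387]
contact_force: [-0.3, 0.1, 0.2]
opening: -0.005
grasp_force: 0.0
```

>>> send_rows([
  [[0,0,-0.001,0,0,0,-1],[0,0,0,0,0,0,-1]],
])

```text
clock: 7.0
eef_pos: [549.1, 47.9, 61.7]
tcp_rot: [3.142, 0.0, -0.387]
contact_force: [0.2, -0.5, -0.6]
opening: -0.002
grasp_force: 0.0
```

>>> send_rows([
  [[0,0,-0.001,0,0,0,-1],[0,0,0,0,0,0,-1]],
])

```text
clock: 7.2
eef_pos: [549.1, 47.9, 60.7]
tcp_rot: [3.142, 0.0, -0.387]
contact_force: [-0.3, 0.4, 0.0]
opening: -0.0
grasp_force: 0.0
```

>>> send_rows([
  [[0,0,-0.001,0,0,0,-1],[0,0,0,0,0,0,-1]],
])

```text
clock: 7.4
eef_pos: [549.1, 47.9, 59.7]
tcp_rot: [3.142, 0.0, -0.387]
contact_force: [0.2, 0.7, -1.1]
opening: 0.0
grasp_force: 0.0
```

```bash
python3 - <<'E'
from h import *
s=grab_frame("scene");t=grab_frame("top")
b=cv2.resize(s["img"][210:300,290:390],None,fx=6,fy=6,interpolation=cv2.INTER_CUBIC);save("p2",b)
p=sense()["eef_pos"];print(p,[((proj(s,p+[0,0,-k])-[290,210])*6).round()[0] for k in(0,5,10,17)],sense()["contact_force"])
E
```

```text
[549.16635631  47.94001581  59.75289571] [array([394., 297.]), array([393., 304.]), array([393., 311.]), array([392., 320.])] [ 0.38768547 -0.036153    0.19044711]
```

View pics/p2.png

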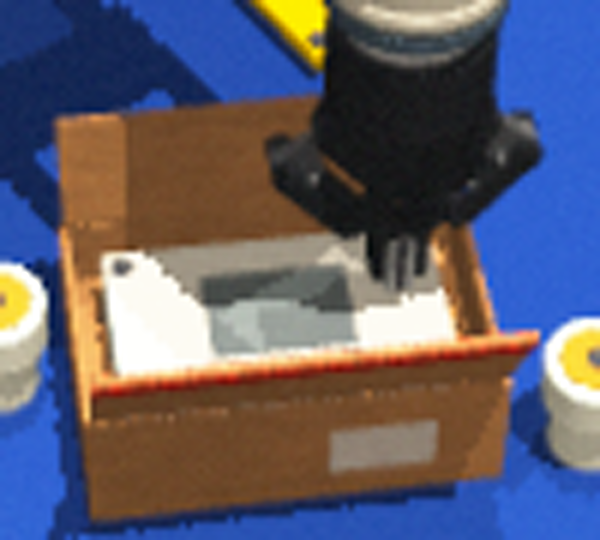

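The fingertips appear at crop (403,290), about level with the projected TCP at (394,297), and not yet pressing. I'll go on in 1 mm steps, watching the force.

>>> send_rows([
  [[0,0,-0.001,0,0,0,-1],[0,0,0,0,0,0,-1]],
])

```text
clock: 7.7
eef_pos: [549.1, 47.9, 58.7]
tcp_rot: [3.142, 0.0, -0.387]
contact_force: [-0.7, 0.1, 0.6]
opening: 0.001
grasp_force: 0.0
```

>>> send_rows([
  [[0,0,-0.001,0,0,0,-1],[0,0,0,0,0,0,-1]],
])

```text
clock: 7.9
eef_pos: [549.1, 47.9, 57.6]
tcp_rot: [3.142, 0.0, -0.387]
contact_force: [0.7, -0.1, 0.6]
opening: -0.001
grasp_force: 0.0
```

>>> send_rows([
  [[0,0,-0.001,0,0,0,-1],[0,0,0,0,0,0,-1]],
])

```text
clock: 8.1
eef_pos: [549.1, 47.9, 56.7]
tcp_rot: [3.142, 0.0, -0.387]
contact_force: [0.4, -1.3, -0.9]
opening: -0.0
grasp_force: 0.0
```

>>> send_rows([
  [[0,0,-0.001,0,0,0,-1],[0,0,0,0,0,0,-1]],
])

```text
clock: 8.3
eef_pos: [549.1, 47.9, 55.7]
tcp_rot: [3.142, 0.0, -0.387]
contact_force: [-0.7, 0.1, -0.9]
opening: -0.003
grasp_force: 0.0
```

```bash
python3 - <<'E'
from h import *
s=grab_frame("scene");t=grab_frame("top");o=np.load("scene0.npy",allow_pickle=True).item()
a=cv2.resize(o["img"][225:285,300:385],None,fx=8,fy=4.6*8/4.6,interpolation=cv2.INTER_NEAREST)
b=cv2.resize(s["img"][225:285,300:385],None,fx=8,fy=8,interpolation=cv2.INTER_NEAREST)
im=np.vstack([a,b]);im=cv2.resize(im,(420,600));b2=cv2.resize(s["img"][225:285,340:385],(380,506),interpolation=cv2.INTER_CUBIC);im=np.hstack([im,np.vstack([b2,np.zeros((94,380,3),np.uint8)])])
save("p3",im)
p=sense();print(p["eef_pos"],p["contact_force"],p["joint_efforts"],(proj(s,p["eef_pos"])-[340,225])*8.44)
E
```

```text
[549.17474972  47.94136097  55.75820676] [-0.15162746 -0.09732473  0.97460147] [-5.60953686e-04 -5.71100879e+01 -2.45493668e+01  1.14806808e-04
 -1.69105704e-03 -2.71356015e-06] [[131.47008407 299.29520187]]
```

View pics/p3.png

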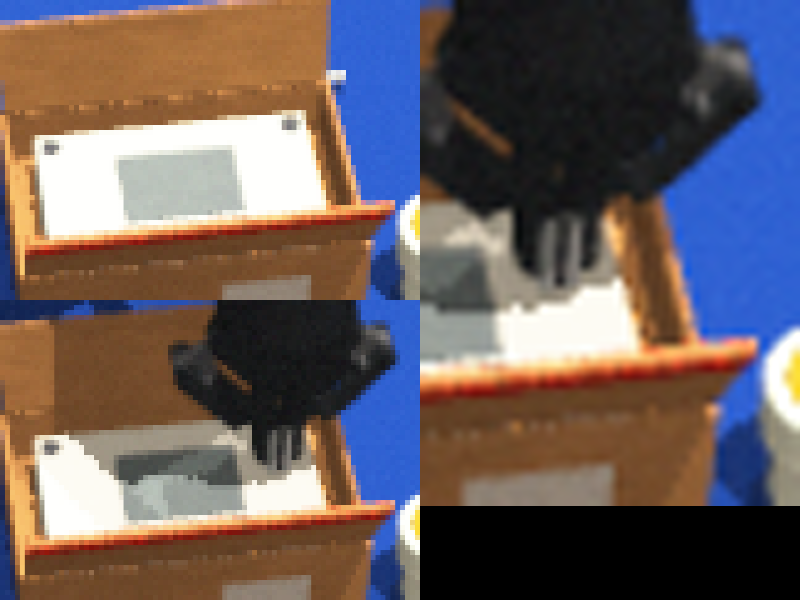

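```bash
python3 - <<'E'
from h import *
o=np.load("scene0.npy",allow_pickle=True).item();t=grab_frame("top")
p=np.array([152.6,-605.6,213.1]);y=np.array([np.sin(.247),-np.cos(.247),0])
for k in(0,17): print(k,[proj(o,p+s*42*y+[0,0,-k])[0].round(1) for s in(-1,1)])
a=cv2.resize(o["img"][150:230,10:110],(500,400),interpolation=cv2.INTER_CUBIC)
b=cv2.resize(t["img"][140:260,250:350],(333,400),interpolation=cv2.INTER_CUBIC)
im=np.hstack([a,b]);im=im[:, :800];save("p4",im)
p=sense()["eef_pos"]
print("p3 crop lid end a:",(proj(o,[550,48,60])-[340,225])*8.44)
print("top TCP in crop:",(proj(t,[p,p+[0,0,100]])-[250,140])*3.33+[500,0])
E
```

```text
0 [array([ 86.9, 210.6]), array([ 56.7, 226.2])]
17 [array([ 89.3, 215.1]), array([ 59.4, 230.6])]
p3 crop lid end a: [[133.47948096 292.84985543]]
top TCP in crop: [[635.16973112 200.6621948 ]
 [632.1684512  177.41516305]]
```

View pics/p4.png

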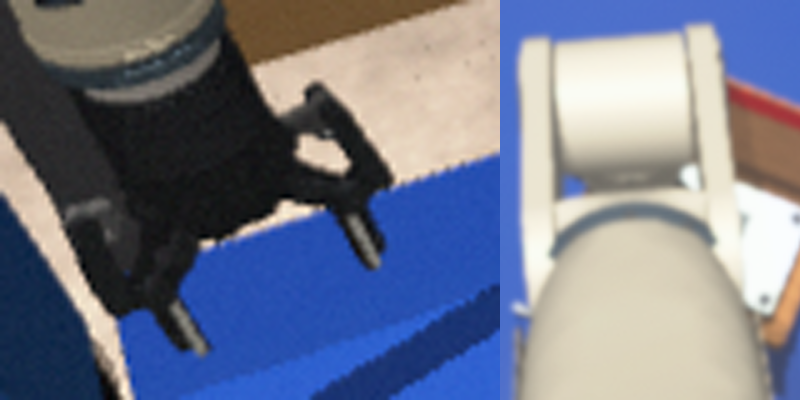

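The open tips at the start show at image (86,203) and (51,220), about 7 px above where the reported pose puts them. So the real tip sits roughly 30 mm higher than reported, and I'll find contact by force.

>>> send_rows([
  [[0,0,-0.001,0,0,0,-1],[0,0,-0.001,0,0,0,-1],[0,0,-0.001,0,0,0,-1]],
])

```text
clock: 8.75
eef_pos: [549.2, 47.9, 52.7]
tcp_rot: [-3.142, 0.0, -0.387]
contact_force: [-0.2, 0.7, -0.1]
opening: 0.003
grasp_force: 0.0
```

>>> send_rows([
  [[0,0,-0.001,0,0,0,-1],[0,0,-0.001,0,0,0,-1]],
])

```text
clock: 8.95
eef_pos: [549.2, 47.9, 50.7]
tcp_rot: [3.142, 0.0, -0.387]
contact_force: [-0.3, 0.3, 0.0]
opening: -0.001
grasp_force: 0.0
```

>>> send_rows([
  [[0,0,-0.001,0,0,0,-1],[0,0,-0.001,0,0,0,-1]],
])

```text
clock: 9.15
eef_pos: [549.2, 48.0, 48.7]
tcp_rot: [-3.142, 0.0, -0.387]
contact_force: [0.5, -0.8, -0.2]
opening: 0.003
grasp_force: 0.0
```

>>> send_rows([
  [[0,0,-0.001,0,0,0,-1],[0,0,-0.001,0,0,0,-1]],
])

```text
clock: 9.35
eef_pos: [549.2, 47.9, 46.7]
tcp_rot: [3.142, 0.0, -0.387]
contact_force: [-0.1, -0.2, 0.8]
opening: 0.001
grasp_force: 0.0
```

>>> send_rows([
  [[0,0,-0.001,0,0,0,-1],[0,0,-0.001,0,0,0,-1]],
])

```text
clock: 9.55
eef_pos: [549.3, 48.0, 45.1]
tcp_rot: [-3.141, -0.0, -0.387]
contact_force: [-2.7, 1.0, 8.4]
opening: -0.002
grasp_force: 4.1
```

>>> send_rows([
  [[0,0,-0.001,0,0,0,-1],[0,0,-0.001,0,0,0,-1]],
])

```text
clock: 9.75
eef_pos: [549.4, 48.2, 43.4]
tcp_rot: [-3.141, -0.0, -0.387]
contact_force: [-2.4, 2.3, 9.2]
opening: -0.003
grasp_force: 4.4
```

>>> send_rows([
  [[0,0,-0.001,0,0,0,-1],[0,0,-0.001,0,0,0,-1]],
])

```text
clock: 9.95
eef_pos: [549.6, 48.5, 41.5]
tcp_rot: [-3.141, -0.0, -0.388]
contact_force: [-2.3, 3.4, 9.0]
opening: -0.002
grasp_force: 4.6
```

>>> send_rows([
  [[0,0,-0.001,0,0,0,-1],[0,0,0,0,0,0,-1]],
])

```text
clock: 10.15
eef_pos: [549.7, 48.6, 40.5]
tcp_rot: [-3.14, -0.001, -0.388]
contact_force: [-1.5, 4.3, 7.3]
opening: -0.002
grasp_force: 3.7
```

Contact at a reported z of about 45.5, and the catch is yielding at about 8 N. I'll press on until the force rises.

>>> send_rows([
  [[0,0,-0.001,0,0,0,-1],[0,0,0,0,0,0,-1]],
])

```text
clock: 10.35
eef_pos: [549.8, 48.7, 39.5]
tcp_rot: [-3.14, -0.001, -0.388]
contact_force: [-1.2, 5.1, 7.7]
opening: -0.001
grasp_force: 3.9
```

>>> send_rows([
  [[0,0,-0.001,0,0,0,-1],[0,0,0,0,0,0,-1]],
])

```text
clock: 10.55
eef_pos: [549.8, 48.7, 39.2]
tcp_rot: [-3.14, -0.001, -0.388]
contact_force: [-4.3, 4.5, 16.2]
opening: 0.002
grasp_force: 8.5
```

>>> send_rows([
  [[0,0,-0.001,0,0,0,-1],[0,0,0,0,0,0,-1]],
])

```text
clock: 10.75
eef_pos: [549.8, 48.7, 39.1]
tcp_rot: [-3.14, -0.001, -0.388]
contact_force: [-7.1, 2.5, 27.1]
opening: 0.002
grasp_force: 13.9
```

>>> send_rows([
  [[0,0,0.012,0,0,0,-1],[0,0,0.015,0,0,0,-1],[-0.014,-0.036,0,0,0,0,-1],[-0.014,-0.036,0,0,0,0,-1],[-0.014,-0.035,0,0,0,0,-1],[0,0,-0.008,0,0,0,-1],[0,0,-0.004,0,0,0,-1],[0,0,0,0,0,0,-1]],
])

```text
clock: 11.55
eef_pos: [507.2, -58.5, 51.3]
tcp_rot: [-3.142, 0.001, -0.387]
contact_force: [-0.6, 1.0, -0.4]
opening: -0.003
grasp_force: 0.0
```

>>> send_rows([
  [[0,0,-0.001,0,0,0,-1],[0,0,-0.001,0,0,0,-1],[0,0,-0.001,0,0,0,-1]],
])

```text
clock: 11.85
eef_pos: [507.5, -58.5, 48.8]
tcp_rot: [-3.142, -0.0, -0.386]
contact_force: [0.0, 0.4, 0.8]
opening: -0.001
grasp_force: 0.0
```

>>> send_rows([
  [[0,0,-0.001,0,0,0,-1],[0,0,-0.001,0,0,0,-1]],
])

```text
clock: 12.05
eef_pos: [507.4, -58.9, 47.0]
tcp_rot: [-3.142, -0.0, -0.387]
contact_force: [-1.4, 0.1, 6.3]
opening: -0.002
grasp_force: 3.3
```

>>> send_rows([
  [[0,0,-0.001,0,0,0,-1],[0,0,-0.001,0,0,0,-1]],
])

```text
clock: 12.25
eef_pos: [507.3, -59.1, 45.2]
tcp_rot: [3.142, -0.0, -0.387]
contact_force: [-2.1, -0.4, 7.0]
opening: 0.001
grasp_force: 3.4
```

>>> send_rows([
  [[0,0,-0.001,0,0,0,-1],[0,0,-0.001,0,0,0,-1],[0,0,-0.001,0,0,0,-1]],
])

```text
clock: 12.55
eef_pos: [507.1, -59.4, 42.2]
tcp_rot: [3.141, -0.0, -0.387]
contact_force: [-3.1, -3.3, 6.5]
opening: -0.0
grasp_force: 3.6
```

>>> send_rows([
  [[0,0,-0.001,0,0,0,-1],[0,0,-0.001,0,0,0,-1]],
])

```text
clock: 12.75
eef_pos: [507.1, -59.6, 40.2]
tcp_rot: [3.141, -0.0, -0.387]
contact_force: [-3.5, -3.9, 7.6]
opening: 0.001
grasp_force: 3.8
```

>>> send_rows([
  [[0,0,-0.001,0,0,0,-1],[0,0,0,0,0,0,-1]],
])

```text
clock: 12.95
eef_pos: [507.1, -59.6, 39.1]
tcp_rot: [3.141, -0.0, -0.387]
contact_force: [-2.5, -3.3, 5.5]
opening: 0.005
grasp_force: 2.4
```

>>> send_rows([
  [[0,0,-0.001,0,0,0,-1],[0,0,0,0,0,0,-1]],
])

```text
clock: 13.15
eef_pos: [507.1, -59.6, 38.1]
tcp_rot: [3.141, -0.0, -0.387]
contact_force: [-2.6, -3.2, 5.2]
opening: -0.002
grasp_force: 2.8
```

>>> send_rows([
  [[0,0,-0.001,0,0,0,-1],[0,0,0,0,0,0,-1]],
])

```text
clock: 13.35
eef_pos: [507.1, -59.6, 37.6]
tcp_rot: [3.141, -0.0, -0.387]
contact_force: [-4.5, -3.6, 13.6]
opening: 0.0
grasp_force: 7.1
```

>>> send_rows([
  [[0,0,-0.001,0,0,0,-1],[0,0,0,0,0,0,-1]],
])

```text
clock: 13.55
eef_pos: [507.2, -59.6, 37.6]
tcp_rot: [3.141, -0.0, -0.387]
contact_force: [-9.0, -2.6, 28.3]
opening: 0.001
grasp_force: 14.0
```

End b bottomed 1.5 mm lower than end a did, so I'll re-press end a now that b is down.

>>> send_rows([
  [[0,0,0.01,0,0,0,-1],[0,0,0.01,0,0,0,-1],[0.014,0.036,0,0,0,0,-1],[0.014,0.036,0,0,0,0,-1],[0.014,0.035,-0.005,0,0,0,-1],[0,0,-0.008,0,0,0,-1],[0,0,-0.002,0,0,0,-1],[0,0,0,0,0,0,-1]],
])

```text
clock: 14.35
eef_pos: [548.2, 47.3, 40.3]
tcp_rot: [3.141, 0.001, -0.387]
contact_force: [0.6, 0.1, -0.4]
opening: 0.0
grasp_force: 0.0
```

>>> send_rows([
  [[0,0,-0.001,0,0,0,-1],[0,0,0,0,0,0,-1]],
])

```text
clock: 14.55
eef_pos: [549.0, 47.0, 39.9]
tcp_rot: [3.141, 0.0, -0.388]
contact_force: [-0.2, -0.5, -0.5]
opening: 0.003
grasp_force: 0.0
```

>>> send_rows([
  [[0,0,-0.001,0,0,0,-1],[0,0,0,0,0,0,-1]],
])

```text
clock: 14.75
eef_pos: [549.2, 47.5, 38.9]
tcp_rot: [-3.142, -0.0, -0.388]
contact_force: [0.6, 0.8, -0.4]
opening: -0.007
grasp_force: 0.0
```

>>> send_rows([
  [[0,0,-0.001,0,0,0,-1],[0,0,0,0,0,0,-1]],
])

```text
clock: 14.95
eef_pos: [549.3, 47.8, 38.1]
tcp_rot: [3.142, -0.0, -0.387]
contact_force: [-0.9, -2.0, 2.8]
opening: 0.001
grasp_force: 1.9
```

>>> send_rows([
  [[0,0,-0.001,0,0,0,-1],[0,0,0,0,0,0,-1]],
])

```text
clock: 15.15
eef_pos: [549.3, 47.8, 37.6]
tcp_rot: [3.142, -0.0, -0.387]
contact_force: [-3.5, -1.8, 11.8]
opening: -0.001
grasp_force: 5.6
```

>>> send_rows([
  [[0,0,-0.001,0,0,0,-1],[0,0,0,0,0,0,-1]],
])

```text
clock: 15.35
eef_pos: [549.4, 47.8, 37.5]
tcp_rot: [3.142, -0.0, -0.387]
contact_force: [-7.4, -1.9, 23.5]
opening: 0.001
grasp_force: 11.6
```

Both ends now bottom at the same 37.6 reading under about 25 N, so the lid is home and level. The real tip height is the reported z plus 17.5 mm. Next is the plain flap: over its top and down on the outside.

>>> send_rows([
  [[0,0,0.03,0,0,0,-1],[0,0,0.04,0,0,0,-1],[0,0,0.045,0,0,0,-1],[-0.04,-0.005,0,0,0,0,-1],[-0.04,-0.005,0,0,0,0,-1],[-0.038,-0.004,0,0,0,0,-1],[0,0,0,0,0,0,-1],[0,0,-0.03,0,0,0,-1],[0,0,-0.025,0,0,0,-1],[0,0,0,0,0,0,-1]],
])

```text
clock: 16.35
eef_pos: [429.5, 33.8, 93.7]
tcp_rot: [3.14, 0.004, -0.387]
contact_force: [-0.2, -0.9, 0.4]
opening: -0.003
grasp_force: 0.0
```

```bash
python3 - <<'E'
from h import *
s=grab_frame("scene");b=cv2.resize(s["img"][180:300,270:400],(650,600),interpolation=cv2.INTER_CUBIC);save("p5",b);p=sense();print(p["eef_pos"],p["contact_force"],(proj(s,p["eef_pos"]+[0,0,17.5])-[270,180])*5)
E
```

```text
[430.43264716  33.91110104  94.98139827] [ 0.1627638  -0.02775089  1.02267802] [[302.92867476 214.45446588]]
```

View pics/p5.png

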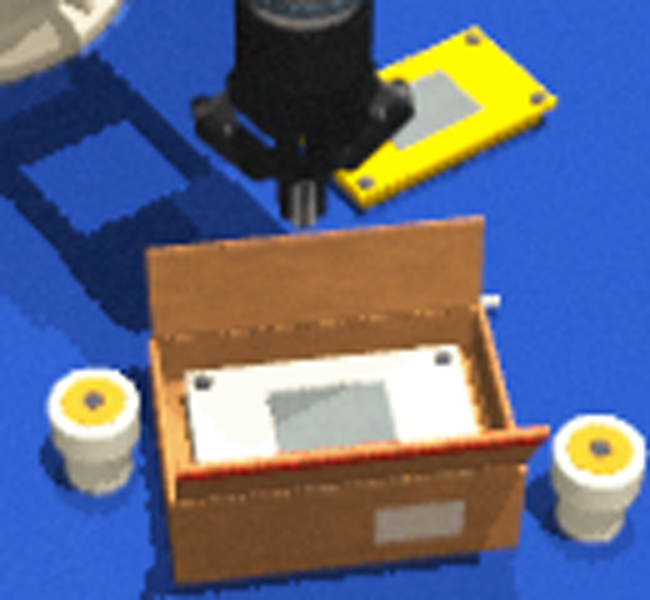

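The scene view shows the lid down and level, and the fingertip at crop (302,225) matches the corrected prediction. It stands outside the plain flap, whose top edge is near crop row 235. I'll push it over now.

>>> send_rows([
  [[0.01,-0.004,0,0,0,0,-1],[0.01,-0.004,0,0,0,0,-1],[0.01,-0.004,0,0,0,0,-1],[0.01,-0.004,0,0,0,0,-1],[0.01,-0.004,0,0,0,0,-1],[0,0,0,0,0,0,-1]],
])

```text
clock: 17.0
eef_pos: [483.1, 13.3, 96.0]
tcp_rot: [-3.141, -0.002, -0.388]
contact_force: [0.0, -0.3, -0.2]
opening: 0.001
grasp_force: 0.0
```

>>> send_rows([
  [[0.0055,-0.0022,-0.005,0,0,0,-1],[0.0055,-0.0022,-0.005,0,0,0,-1],[0.004,-0.0015,-0.007,0,0,0,-1],[0.004,-0.0015,-0.007,0,0,0,-1],[0.003,-0.001,-0.005,0,0,0,-1],[0,0,-0.004,0,0,0,-1],[0,0,0,0,0,0,-1]],
])

```text
clock: 17.7
eef_pos: [502.8, 5.5, 62.1]
tcp_rot: [3.141, 0.001, -0.387]
contact_force: [-0.5, -0.3, -0.2]
opening: 0.002
grasp_force: 0.0
```

>>> send_rows([
  [[0,0,-0.002,0,0,0,-1],[0,0,-0.002,0,0,0,-1],[0,0,-0.001,0,0,0,-1],[0,0,0,0,0,0,-1]],
])

```text
clock: 18.1
eef_pos: [503.2, 5.6, 57.8]
tcp_rot: [-3.142, -0.0, -0.387]
contact_force: [-1.0, 0.0, 0.2]
opening: 0.001
grasp_force: 0.0
```

>>> send_rows([
  [[0,0,-0.001,0,0,0,-1],[0,0,0,0,0,0,-1]],
])

```text
clock: 18.3
eef_pos: [503.2, 5.6, 56.8]
tcp_rot: [-3.142, -0.0, -0.387]
contact_force: [0.7, 0.1, 0.2]
opening: 0.002
grasp_force: 0.1
```

```bash
python3 - <<'E'
from h import *
s=grab_frame("scene");b=cv2.resize(s["img"][180:300,270:400],(650,600),interpolation=cv2.INTER_CUBIC);save("p6",b);p=sense();print(p["eef_pos"],p["contact_force"])
E
```

```text
[503.17774913   5.56725884  56.78227302] [ 0.40323605  0.2238643  -0.42176743]
```

View pics/p6.png

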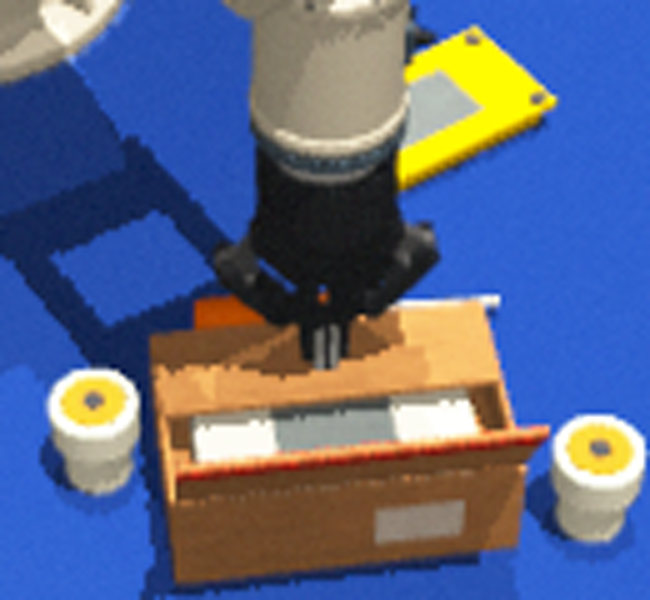

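The plain flap now lies almost flat, with its free edge across crop row ~395. A little more pressure will seat it.

>>> send_rows([
  [[0,0,-0.001,0,0,0,-1],[0,0,0,0,0,0,-1]],
])

```text
clock: 18.55
eef_pos: [503.2, 5.6, 56.4]
tcp_rot: [-3.142, 0.0, -0.387]
contact_force: [-2.5, 0.1, 10.2]
opening: -0.006
grasp_force: 5.2
```

>>> send_rows([
  [[0,0,-0.001,0,0,0,-1],[0,0,0,0,0,0,-1]],
])

```text
clock: 18.75
eef_pos: [503.3, 5.6, 56.3]
tcp_rot: [-3.141, -0.0, -0.387]
contact_force: [-6.8, -0.4, 22.5]
opening: 0.0
grasp_force: 11.4
```

The plain flap is hard against its stop, so it is flat. Next I'll go up and over to the outside of the striped flap.

>>> send_rows([
  [[0,0,0.03,0,0,0,-1],[0,0,0.045,0,0,0,-1],[0,0,0.045,0,0,0,-1],[0.04,-0.0165,0,0,0,0,-1],[0.04,-0.0165,0,0,0,0,-1],[0.04,-0.0165,0,0,0,0,-1],[0.04,-0.0165,0,0,0,0,-1],[0,0,0,0,0,0,-1],[0,0,0,0,0,0,-1]],
])

```text
clock: 19.65
eef_pos: [663.1, -60.8, 173.8]
tcp_rot: [3.141, 0.002, -0.388]
contact_force: [-1.0, -0.3, -0.9]
opening: 0.002
grasp_force: 0.0
```

>>> send_rows([
  [[0,0,-0.02,0,0,0,-1],[0,0,-0.02,0,0,0,-1],[0,0,-0.02,0,0,0,-1],[0,0,-0.01,0,0,0,-1],[0,0,0,0,0,0,-1]],
])

```text
clock: 20.15
eef_pos: [661.4, -59.9, 103.4]
tcp_rot: [3.141, 0.003, -0.387]
contact_force: [0.1, -0.3, -0.8]
opening: 0.002
grasp_force: 0.0
```

>>> send_rows([
  [[-0.0092,0.0037,0,0,0,0,-1],[-0.0092,0.0037,0,0,0,0,-1],[-0.0092,0.0037,0,0,0,0,-1],[-0.0092,0.0037,0,0,0,0,-1],[-0.0092,0.0037,0,0,0,0,-1],[-0.0092,0.0037,0,0,0,0,-1],[-0.0092,0.0037,0,0,0,0,-1],[-0.0092,0.0037,0,0,0,0,-1],[-0.0092,0.0037,0,0,0,0,-1],[0,0,0,0,0,0,-1]],
])

```text
clock: 21.15
eef_pos: [578.6, -26.6, 104.5]
tcp_rot: [3.141, 0.002, -0.387]
contact_force: [-0.1, -0.3, -0.3]
opening: 0.003
grasp_force: 0.0
```

>>> send_rows([
  [[-0.0075,0.003,-0.002,0,0,0,-1],[-0.0075,0.003,-0.003,0,0,0,-1],[-0.0065,0.0025,-0.005,0,0,0,-1],[-0.0065,0.0025,-0.005,0,0,0,-1],[-0.0035,0.0013,-0.006,0,0,0,-1],[-0.003,0.0013,-0.006,0,0,0,-1],[-0.0015,0.0006,-0.005,0,0,0,-1],[-0.0015,0.0006,-0.005,0,0,0,-1],[0,0,0,0,0,0,-1]],
])

```text
clock: 22.05
eef_pos: [542.2, -12.3, 66.9]
tcp_rot: [3.141, 0.001, -0.387]
contact_force: [0.2, -0.3, 0.5]
opening: -0.001
grasp_force: 0.0
```

Tip is at about 84 mm. The flat striped flap's top is at 78.5 mm (reported 61), so I'll press down gently.

>>> send_rows([
  [[0,0,-0.002,0,0,0,-1],[0,0,-0.002,0,0,0,-1],[0,0,-0.001,0,0,0,-1],[0,0,0,0,0,0,-1]],
])

```text
clock: 22.45
eef_pos: [542.9, -12.4, 62.7]
tcp_rot: [-3.142, -0.0, -0.387]
contact_force: [-0.8, 0.2, 0.1]
opening: -0.002
grasp_force: 0.0
```

>>> send_rows([
  [[0,0,-0.001,0,0,0,-1],[0,0,0,0,0,0,-1]],
])

```text
clock: 22.65
eef_pos: [543.0, -12.4, 61.8]
tcp_rot: [-3.142, -0.0, -0.387]
contact_force: [-0.4, -0.3, -0.3]
opening: 0.002
grasp_force: 0.0
```

>>> send_rows([
  [[0,0,-0.001,0,0,0,-1],[0,0,0,0,0,0,-1]],
])

```text
clock: 22.85
eef_pos: [543.0, -12.4, 61.0]
tcp_rot: [-3.142, -0.0, -0.387]
contact_force: [-0.2, -0.7, 3.2]
opening: 0.001
grasp_force: 1.6
```

>>> send_rows([
  [[0,0,-0.001,0,0,0,-1],[0,0,0,0,0,0,-1]],
])

```text
clock: 23.05
eef_pos: [543.0, -12.4, 60.8]
tcp_rot: [-3.141, -0.0, -0.387]
contact_force: [-3.5, 0.3, 14.3]
opening: -0.001
grasp_force: 7.2
```

>>> send_rows([
  [[0,0,0.03,0,0,0,-1],[0,0,0.045,0,0,0,-1],[0,0,0.045,0,0,0,-1],[0.02,-0.04,0.02,0,0,0,-1],[0.02,-0.04,0.02,0,0,0,-1],[0,-0.045,0,0,0,0,-1],[0,-0.045,0,0,0,0,-1],[0,-0.045,0,0,0,0,-1],[0,-0.045,0,0,0,0,-1],[0,0,0,0,0,0,-1]],
])

```text
clock: 24.05
eef_pos: [582.5, -277.4, 219.5]
tcp_rot: [3.14, -0.001, -0.391]
contact_force: [0.9, 0.4, 0.1]
opening: -0.001
grasp_force: 0.0
```

```bash
python3 - <<'E'
from h import *
s=grab_frame("scene");t=grab_frame("top")
b=cv2.resize(s["img"][200:310,270:400],(450,380),interpolation=cv2.INTER_CUBIC);a=cv2.resize(t["img"][150:260,250:350],(346,380),interpolation=cv2.INTER_CUBIC);save("p7",np.hstack([b,a]));p=sense();print(p["eef_pos"],p["contact_force"])
C=np.array([528.4,-5.4]);e=np.array([.927,-.376]);n=np.array([.376,.927])
for th in(0,.05,.1): print(th,[proj(s,[*(C+e*(64-85*np.cos(th))+n*y),78.5+85*np.sin(th)])[0] for y in(97,-97)],[((proj(s,[*(C+e*(64-85*np.cos(th))+n*y),78.5+85*np.sin(th)])[0]-[270,200])*3.46).round() for y in(97,-97)])
E
```

```text
[ 582.43939864 -273.04191264  219.26150887] [-1.24013374  0.51855526 -0.12351251]
0 [array([368.29401294, 248.56836729]), array([301.2037745 , 255.72761749])] [array([340., 168.]), array([108., 193.])]
0.05 [array([368.39703333, 247.62008741]), array([301.1477719 , 254.78540778])] [array([340., 165.]), array([108., 190.])]
0.1 [array([368.51502131, 246.72478649]), array([301.09941768, 253.89753993])] [array([341., 162.]), array([108., 186.])]
```

View pics/p7.png

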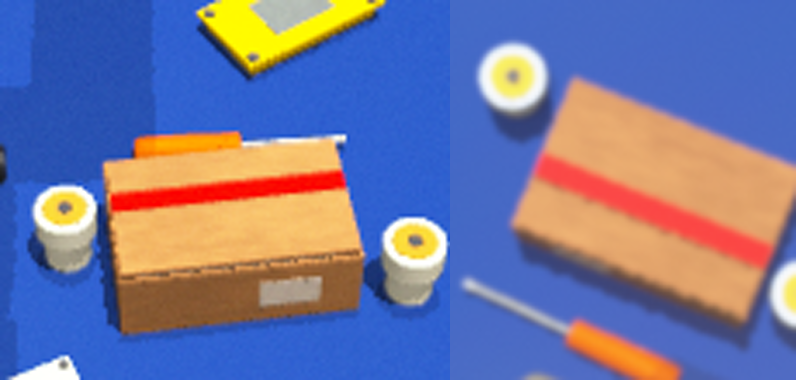

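The picture shows the carton closed, with the striped flap flat over the plain one. Its free edge runs from crop (110,195) to (344,172), matching the angle-0 prediction. The sockets and screwdriver stand undisturbed and the arm is clear.

```bash
python3 -c "
from rig import sign_off
print(sign_off())"
```

```text
the job is handed in; nothing more can be done
None
```

The lid was pressed home at both ends (about 28 N at most), the plain flap was folded flat, then the striped flap flat over it; the job was handed in at about 24 s with nothing else touched.

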